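Load two channels onto the bar of the horn press

TASK

Load the hand press: hang the short steel channel over its horizontal bar from the free tip, then the long one behind it, so that both hang squarely on the bar clear of the loading board, the short one tight against the back stop and the long one tight against the short one. They are too wide to grip, so push them, and push gently until you feel the back stop: do not ram it. Leave the clutter on the bench where it is.

Things in the scene. Friction and masses are not known exactly. Their poses are not given: they have to be found in the camera images.
- press: hand press, fixed. Origin on the bench under the ram axis; z up, y along its horizontal bar towards the bar's free tip, x across. The raised ram (32 mm across, at x = y = 0) ends 108 mm above the bench.
- backstop: back stop at the inner end of the bar: a rigid block 88 mm wide, 45 to 100 mm above the bench, flat face square to the bar, looking to +y. It is clamped, but its setting differs each time: the face lies anywhere from y = -158 to -142 mm of the press. The pose given here is that of the fixed carrier (press's origin and axes) and does not tell the setting: feel for it
- bar_tip (a point): middle of the bar's half-round free tip, on its top, at press y = +55 mm; axes as the press. The bar is flat steel, 68 mm wide, 22 thick, top 67 mm above the bench, running from here back under the ram to the back stop, centred on press x = 0. A channel from the board clears the bar's top by 3 mm, and drops that much onto it when it leaves the board
- head_end (a point): middle of the lower edge of the press head's free end, 135 mm above the bench, at press y = +36 mm. The head is 64 mm wide, 100 high and overhangs the bar from here to the back stop: an upright gripper cannot follow a part to its end position, one leaning back towards +y by 35 to 45 degrees can
- board_mid (a point): middle of the top of the wooden loading board, fixed to the press; 400 mm along press x, 225 along press y, top 25 mm above the bench; axes as the press. Its edge facing the bar is at press y = +75 mm, 20 mm from the bar's tip
- spacer_mid (a point): the short steel channel (spacer), plain top, 92 mm wide (its x), 90 long (its y), 65 high: an inverted U standing open side down on the board. 20 mm deep box top over two 5 mm thick, 45 mm deep side skirts, 82 mm apart; open at both ends, either may lead. About 0.35 kg, varying. Too big to grip; any outer face can be pushed. Point: its centre, half-way up; z up
- bracket_mid (a point): the long steel channel (chassis bracket), dark holes in its top, 92 mm wide (its x), 120 long (its y), 65 high: an inverted U standing open side down on the board. 20 mm deep box top over two 5 mm thick, 45 mm deep side skirts, 82 mm apart; open at both ends, either may lead. About 0.45 kg, varying. Too big to grip; any outer face can be pushed. Point: its centre, half-way up; z up
- spacer: the short channel again, origin under its centre, at its skirts' lower edge
- bracket: the long channel again, origin under its centre, at its skirts' lower edge. Sliding both channels together takes about 3 to 9 N
- valve_cap: black bakelite valve cap, 44 mm across, 45 mm high; origin under its centre
- tag_strip: green enamel tag strip with brass tags, 130 x 20 x 18 mm, lying flat; origin under its centre
- grommet_a: brass grommet, 30 mm across, 6 mm high; origin under its centre
- grommet_b: second brass grommet, 30 mm across, 6 mm high; origin under its centre
- screwdriver: screwdriver lying on the bench
- screw_jar: jar with a white lid, 64 mm across, 75 mm high; origin under its centre
- flux_can: can, 60 mm across, 70 mm high; origin under its centre
Not all that is in view belongs to the job. Leave any brown look-alike of the bracket alone.

How it is judged:
On the way, in this order (a step that is already met when the one before it is completed fails the run):
1. the short channel hangs on the bar, clear of the loading board, while the long one is still on the board (x of spacer_mid in the frame of press between -0.01 and 0.01 m and z of spacer_mid in the frame of press between 0.0515 and 0.0565 m and angle between spacer_mid's own z axis and vertical below 0.04 rad and angle between the x axis of spacer_mid and the x axis of press, either way round below 0.2 rad and y of spacer_mid in the frame of press below 0.028 m and y of bracket_mid in the frame of press above 0.12 m), for 0.2 s.
2. the two channels, one behind the other on the bar, are pushed up against the back stop (over 2 N felt there) (contact force between backstop and spacer above 2 N and y of bracket_mid in the frame of press below 0.02 m and horizontal distance between spacer_mid and bracket_mid below 0.109 m), for 0.04 s.
At the end, for the whole second after the job is handed in: Both channels hang on the bar, at rest, level within 0.04 rad, centred within 10 mm, square within 0.06 rad; the short one up at the back stop (centre 94 to 116 mm behind the ram axis), the long one behind it (centre within 11 mm of the ram axis), centres under 109 mm apart (x of spacer_mid in the frame of press between -0.01 and 0.01 m and z of spacer_mid in the frame of press between 0.0515 and 0.0565 m and angle between each of spacer_mid, bracket_mid's own z axis and vertical below 0.04 rad and angle between the x axis of each of spacer_mid, bracket_mid and the x axis of press, either way round below 0.06 rad and x of bracket_mid in the frame of press between -0.01 and 0.01 m and z of bracket_mid in the frame of press between 0.0515 and 0.0565 m and y of spacer_mid in the frame of press between -0.116 and -0.094 m and y of bracket_mid in the frame of press between -0.011 and 0.011 m and horizontal distance between spacer_mid and bracket_mid below 0.109 m and linear speed of each of spacer, bracket below 0.02 m/s); the robot touches nothing.
It fails at once if the back stop is rammed (over 35 N) (contact force between backstop and anything else above 35 N).
It fails at once if a bystander on the bench is moved by more than 20 mm (distance of any of valve_cap, tag_strip, grommet_a, grommet_b, screwdriver, screw_jar, flux_can from where it was at the start of the episode above 0.02 m).
It also fails if it takes over 61 s, if anything falls off the work surface, if the arm or the gripper's body presses on something with over 40 N, if the wrist force passes 120 N, or if a joint passes its speed limit or range.

ROBOT

A 6-joint arm with a two-finger parallel gripper is mounted at the origin on the work surface. World frame = base frame: x ahead of the robot, y to its left, z up, the work surface at z = 0. Lengths are in m, angles in rad, forces in N, time in s.
With the tool pointing down it reaches from about 0.275 to 0.775 m from the base axis. Payload 14.6 kg.
Tool frame: the origin (TCP) lies midway between the tips of the shut fingers; the grasp point (between the pads) lies 19 mm behind it (env.grip_depth is the distance from the TCP to the grasp point, in m); z points along the fingers, y is the line along which they close (so a half turn about z gives the same grasp; the last joint's range is limited). The gripper opens to 85 mm and grips with 20 to 120 N. Pads are 22 mm wide; open, the fingers measure 114 mm over their backs; the gripper's body (76 mm by 85 mm) begins 54 mm behind the grasp point. The pads swing forward as they close: fully open they stand 13 mm farther back than shut.
Start: joints at [1.191, 0.263, -0.048, 1.259, 0, 1.415], TCP at [0.117, 0.512, 0.231] pointing down, gripper open.
Joint ranges: [-2.65, 2.65], [-0.89, 1.7], [-1.18, 1.37], [-2.13, 2.11], [-1.35, 1.29], [-3.14, 3.14]. Speed limits (rad/s): [1.89, 1.89, 2.57, 2.79, 3.14, 3.14].

INTERFACE

Orientations are given as a 3x3 rotation matrix whose columns are the frame's x, y, z axes.
In Python, from workcell import env gives the robot as it stands. The module is installed in compiled form; this text tells all that it offers.
- The arm moves only by the tool move_arm, never from a script. Its argument "series" is a list that holds one entry, the list of rows, each a list of 5 numbers: the opening in per cent of the stroke, from 0 (shut) to 100 (fully open), then the shift along the world's x, y, z each as a share of 20 mm, from -1 to 1, then the turn about the world's z as a share of 60 degrees, from -1 to 1. A call has 1 to 5 rows; each row shifts and turns the commanded pose from where the row before left it; what a row does not reach is not made up. A row lasts 1/12 s, in which the tool goes at most 41.7 mm and 7.16 degrees, less where a joint would pass 70% of its speed; a pose out of reach is approached as far as the arm can. A call with a number of a shift or a turn outside -1 to 1 is refused whole. A call with a gripper value outside its range is refused whole. The fingers move at their own pace and stop on an object; "newtons" is the grip in N (left out, the last holds). Time passes only in rows, so rows that do not move let the fingers close. It gives the time, the measured TCP pose, the force, the opening and the grip force at its end, in the units of the state.
- env.get_state(): the state, without advancing time (a new reading comes with each control period).
- env.grab_frame(name): name is "side" or "top" or "wrist"; returns a dict with "image" (480x640x3 uint8, red, green, blue), "K" (3x3 intrinsics, pixels), "k1" (the pictures are not rectified: a ray, as slopes to the right and down, at radius r is drawn at 1 + k1 r^2 times it, then the intrinsics apply), "rvec" (rotation vector, rad) and "tvec" (3), from world to camera coordinates, as OpenCV has them; the wrist camera has in their place "mount" (4x4, takes a point from camera to tool coordinates, whose origin is the TCP and whose axes are the flange's). Camera axes: x right, y down, z forward; pixel columns grow to the right and rows downward; lengths in m; the calibration is good to about 2 mm. A picture is of the moment at which its call begins: read the wrist's pose just before it. There is no depth.
- env.sign_off(): hands the job in; it is judged then, once.
The state is a dict: "t": time; "joints": joint angles; "joint_vel": joint speeds; "effort": joint torques, N m; "tool_pos": TCP position; "ee_rot": TCP orientation; "force": force on the tool from outside, world axes, zero at the start; "wrist_torque": the same for the moment, N m; "gripper_width": opening from 0.0 (shut) to 1.0 (fully open); "grip_force": force on a finger pad.
Only numpy, scipy, OpenCV 4.12 (cv2) and the standard library are available. Lean on these libraries where they do the work, as an engineer would, in place of code of your own. Each camera call takes 0.05 s, during which the arm holds its last target. There are 200 camera calls.

## Working session

There is one attempt and no reset: what is moved stays moved. The work goes in short steps, Python scripts to look and compute and a tool call to move; the robot and the scene stay as the last step left them, time stands still between calls to the robot, and variables do not carry over. Pictures are saved under pics/ and viewed, at most 10 in all, crops included, and the job is handed in when it is done.

Besides the shell and the picture viewer there is one more tool, called after "Emit:" as name(argument=value, ...), one argument or row to a line, values as JSON. move_arm: Moves the arm, as the interface text tells. Its arguments: {"type":"object","properties":{"series":{"type":"array","items":{"type":"array","items":{"type":"array","items":{"type":"number"}}}},"newtons":{"type":"number"}},"required":["series"]}

```bash
mkdir -p pics; cat > h.py <<'E'
import numpy as np, cv2
from workcell import env
def grab(n,save=None):
    st=env.get_state(); f=env.grab_frame(n)
    if save: cv2.imwrite('pics/'+save,cv2.cvtColor(f['image'],cv2.COLOR_RGB2BGR))
    return f,st
def ray(f,uv,st=None):
    K=np.array(f['K']);k=f['k1']
    d=cv2.undistortPoints(np.array([[uv]],float),K,np.array([k,0,0,0.]))[0,0]
    d=np.array([d[0],d[1],1.])
    if 'mount' in f:
        T=np.eye(4);T[:3,:3]=st['ee_rot'];T[:3,3]=st['tool_pos'];M=T@np.array(f['mount'])
        return M[:3,3],M[:3,:3]@d
    R=cv2.Rodrigues(np.array(f['rvec'],float))[0];return -R.T@np.array(f['tvec']).ravel(),R.T@d
def onz(f,uv,z,st=None):
    o,d=ray(f,uv,st);return o+d*(z-o[2])/d[2]
E
python3 - <<'E'
from h import *
for n in('top','side'):
    f,s=grab(n,n+'0.png'); o,d=ray(f,(320,240)); print(n,o,d,f['k1'])
print(s)
E
```

```text
top [0.45022475 0.02072068 1.4102764 ] [ 0.03935008  0.02267607 -0.99908306] -0.15532869187702106
side [ 0.09704422 -0.40918968  0.73039385] [ 0.4904489   0.49829623 -0.71508574] 0.0008377835016468007
{'t': 0.05, 'joints': array([ 1.19069178e+00,  2.63508438e-01, -4.89461282e-02,  1.25936598e+00,
       -2.34214219e-05,  1.41551163e+00]), 'joint_vel': array([-2.98071577e-04,  5.00160799e-05,  1.51768311e-03,  2.28175518e-04,
        7.70663800e-04, -1.65421105e-03]), 'effort': array([ 5.02543378e-03, -6.39236569e+01,  3.85492194e+01,  9.59683035e-03,
        1.31028773e-05,  2.40684051e-05]), 'tool_pos': array([0.11694212, 0.51153586, 0.23082922]), 'ee_rot': array([[-9.74834261e-01,  2.22930563e-01, -3.58252690e-04],
       [ 2.22930809e-01,  9.74833798e-01, -9.59803981e-04],
       [ 1.35267189e-04, -1.01551537e-03, -9.99999475e-01]]), 'force': array([-0.29246676, -0.75726837,  0.50868447]), 'wrist_torque': array([ 0.00985661, -0.0231329 , -0.00087113]), 'grip_force': 0.0, 'gripper_width': 0.9998928941837496}
```

View pics/top0.png

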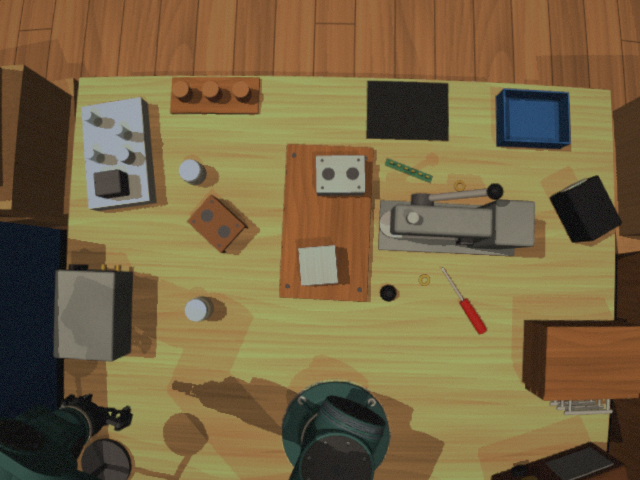

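View pics/side0.png

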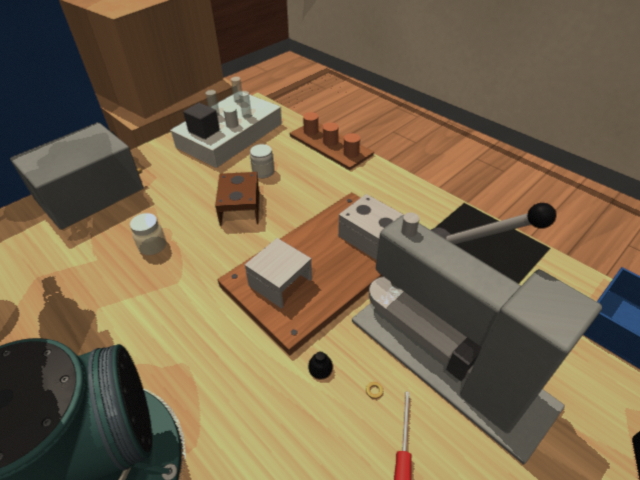

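The candidates are:
- **Short channel:** the plain pale block at top px (319,265). The black block on the grey tray at (111,183) and the grey box at (92,313) could be mistaken for it.
- **Long channel:** the pale block with dark holes at (341,174). The brown look-alike at (218,223) is to be left alone.

The bar tip is near (385,222), and the board is centred near (327,222). I'll check the choice in one close crop.

```bash
python3 - <<'E'
from h import *
f,s=grab('top'); im=f['image']
g,s=grab('side'); sm=g['image']
hsv=cv2.cvtColor(im,cv2.COLOR_RGB2HSV)
for p in [(300,220),(300,200),(250,280),(319,255),(345,165),(319,270)]: print(p,im[p[1],p[0]],hsv[p[1],p[0]])
a=cv2.resize(im[135:310,270:470],None,fx=3,fy=3,interpolation=cv2.INTER_CUBIC)
cv2.imwrite('pics/c1.png',cv2.cvtColor(a,cv2.COLOR_RGB2BGR))
b=cv2.resize(sm[180:380,210:480],None,fx=2.9,fy=2.9,interpolation=cv2.INTER_CUBIC)
cv2.imwrite('pics/c2.png',cv2.cvtColor(b,cv2.COLOR_RGB2BGR))
E
```

```text
(300, 220) [140  86  47] [ 13 169 140]
(300, 200) [150  92  52] [ 12 167 150]
(250, 280) [159 155  91] [ 28 109 159]
(319, 255) [160 165 148] [ 39  26 165]
(345, 165) [158 162 145] [ 37  27 162]
(319, 270) [161 162 144] [ 32  28 162]
```

View pics/c1.png

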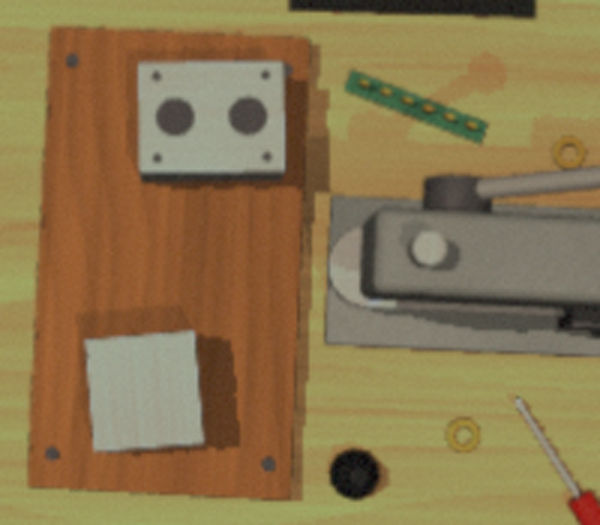

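View pics/c2.png

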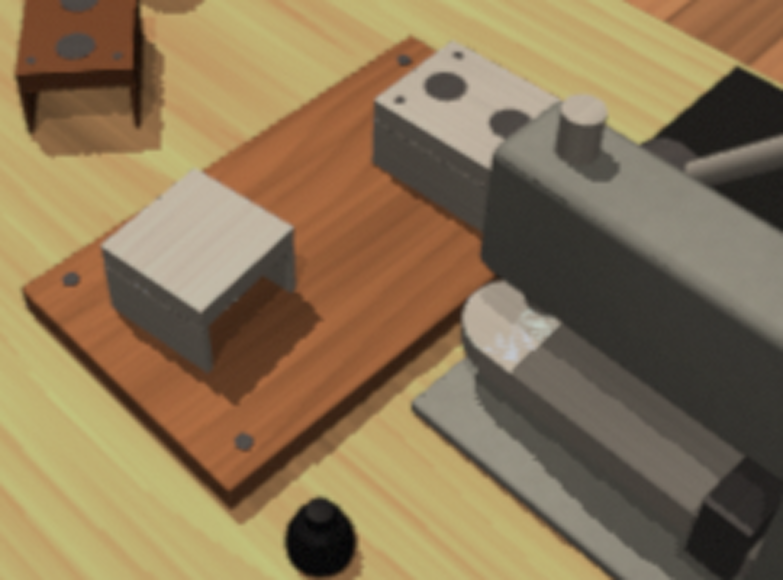

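The crops confirm the choice. The short channel (plain top) has its slot facing the bar and is centred near top px (318,265). The bracket, with its dark holes, is at (340,174). Now I'll measure both, along with the board and bar tip.

```bash
cat >> h.py <<'E'
def tops(f,zs=.09,box=(135,310,270,378)):
    im=f['image'];hsv=cv2.cvtColor(im,cv2.COLOR_RGB2HSV);m=np.zeros(im.shape[:2],np.uint8)
    y0,y1,x0,x1=box
    m[y0:y1,x0:x1]=((hsv[...,1]<60)&(hsv[...,2]>125))[y0:y1,x0:x1]*255
    m=cv2.morphologyEx(m,cv2.MORPH_CLOSE,np.ones((15,15)))
    out=[]
    for c in cv2.findContours(m,cv2.RETR_EXTERNAL,cv2.CHAIN_APPROX_NONE)[0]:
        if cv2.contourArea(c)<600: continue
        P=np.array([onz(f,p[0],zs)[:2] for p in c],np.float32)*1000
        r=cv2.minAreaRect(P); out.append((c[:,0].mean(0),r))
    return out
E
python3 - <<'E'
from h import *
f,s=grab('top'); im=f['image']; g,_=grab('side')
for o in tops(f): print(o)
hsv=cv2.cvtColor(im,cv2.COLOR_RGB2HSV)
m=np.zeros(im.shape[:2],np.uint8); m[130:315,265:378]=((hsv[...,0]<18)&(hsv[...,1]>135)&(hsv[...,2]>100))[130:315,265:378]*255
m=cv2.morphologyEx(m,cv2.MORPH_OPEN,np.ones((3,3)))
c=max(cv2.findContours(m,cv2.RETR_EXTERNAL,cv2.CHAIN_APPROX_NONE)[0],key=cv2.contourArea)
h=cv2.convexHull(c)
P=np.array([onz(f,p[0],.025)[:2] for p in h],np.float32)*1000
print('board',cv2.minAreaRect(P))
def tri(a,b):
    o1,d1=ray(f,a);o2,d2=ray(g,b)
    t=np.linalg.lstsq(np.c_[d1,-d2],o2-o1,rcond=None)[0]
    p,q=o1+t[0]*d1,o2+t[1]*d2
    return ((p+q)/2*1000).round(1),round(np.linalg.norm(p-q)*1000,1)
T=lambda x,y:(270+x/3-.33,135+y/3-.33); S=lambda x,y:(210+x/2.9-.33,180+y/2.9-.33)
for n,a,b in [('sp far L',(86,340),(197,170)),('sp far R',(194,331),(294,232)),('sp near R',(204,443),(207,312)),('sp near L',(94,451),(103,245)),
 ('br hole',(175,117),(445,86)),('br smallhole nearL',(156,157),(399,100)),('br farL',(156,76),(458,55)),('screwFL',(72,61),(405,61)),('screwNL',(52,454),(71,280)),('screwNR',(268,464),(244,441)),('tip',(331,262),(470,318))]:
    print(n,*tri(T(*a),S(*b)))
for n,a in [('screwFL',(72,61)),('screwNL',(52,454)),('screwNR',(268,464))]: print(n,onz(f,T(*a),.025)*1000)
print('tip on .067',onz(f,T(330,262),.067)*1000, 'plate corners',onz(f,T(330,196),.01)*1000,onz(f,T(326,345),.01)*1000)
E
```

```text
(array([317.8028169 , 264.95070423]), ((441.2958679199219, 54.87532424926758), (91.39324951171875, 89.05802154541016), 6.4864301681518555))
(array([340.15337423, 173.48466258]), ((669.1492919921875, 6.003734588623047), (89.90491485595703, 118.79905700683594), 1.5033320188522339))
board ((552.8526611328125, 33.89402770996094), (233.33787536621094, 399.7972717285156), 88.90748596191406)
sp far L [481.3 103.3  87.3] 0.2
sp far R [490.8  15.5  84.2] 0.8
sp near R [401.1   3.8  89.3] 2.8
sp near L [391.   93.9  88.8] 0.4
br hole [666.2  36.   90.1] 1.1
br smallhole nearL [632.7  50.8  88.4] 1.4
br farL [700.1  52.6  89.5] 1.1
screwFL [724.7 126.9  23.7] 0.6
screwNL [384.1 133.6  25.3] 0.6
screwNR [380.8 -50.8  25.8] 1.1
tip [551.2 -96.4  38.2] 9.1
screwFL [724.19451338 126.99013101  25.        ]
screwNL [384.3287796  133.46333636  25.        ]
screwNR [381.20608131 -51.21349201  25.        ]
tip on .067 [552.09886254 -96.34823857  67.        ] plate corners [ 613.93462414 -100.11005245   10.        ] [484.41752148 -99.47680232  10.        ]
```

Emit:
move_arm(
  series=[
    [[50,0.5,-1,-0.2,0.098],[50,0.5,-1,-0.2,0.098],[50,0.5,-1,-0.2,0],[50,0.5,-1,-0.2,0],[50,0.5,-1,-0.2,0]],
  ],
  newtons=20,
)

```text
t: 0.72
tool_pos: [0.1673, 0.4108, 0.2111]
ee_rot: [[-1.0, 0.019, 0.0], [0.019, 1.0, 0.0], [-0.0, 0.0, -1.0]]
force: [0.3, 0.4, -0.8]
gripper_width: 0.499
grip_force: 0.0
```

Emit:
move_arm(
  series=[
    [[50,0.5,-1,0,0],[50,0.5,-1,0,0],[50,0.5,-1,0,0],[50,0.5,-1,0,0],[50,0.5,-1,0,0]],
  ],
)

```text
t: 1.13
tool_pos: [0.2173, 0.3108, 0.2113]
ee_rot: [[-1.0, 0.019, 0.0], [0.019, 1.0, 0.0], [-0.0, 0.0, -1.0]]
force: [0.4, 0.1, -0.3]
gripper_width: 0.5
grip_force: 0.0
```

Emit:
move_arm(
  series=[
    [[50,0.5,-1,0,0],[50,0.5,-1,0,0],[50,0.5,-1,0,0],[50,0.5,-1,0,0],[50,0.5,-1,0,0]],
  ],
)

```text
t: 1.55
tool_pos: [0.2673, 0.2108, 0.2114]
ee_rot: [[-1.0, 0.019, 0.0], [0.019, 1.0, 0.0], [-0.0, 0.0, -1.0]]
force: [0.2, 0.2, 0.1]
gripper_width: 0.502
grip_force: 0.0
```

Emit:
move_arm(
  series=[
    [[50,0.5,-1,0,0],[50,0.5,-1,0,0],[50,0.5,-1,0,0],[50,0.5,-1,0,0],[50,0,0,0,0]],
  ],
)

```text
t: 1.97
tool_pos: [0.3084, 0.1295, 0.2113]
ee_rot: [[-1.0, 0.022, 0.001], [0.022, 1.0, -0.001], [-0.001, -0.001, -1.0]]
force: [0.2, -0.8, -0.0]
gripper_width: 0.501
grip_force: 0.0
```

Emit:
move_arm(
  series=[
    [[50,0.6,-1,-0.7,0],[50,0.6,-1,-0.7,0],[50,0.6,-1,-0.9,0],[50,0.6,-0.7,-0.9,0],[50,0,0,-0.9,0]],
  ],
)

```text
t: 2.38
tool_pos: [0.357, 0.0561, 0.1287]
ee_rot: [[-1.0, 0.022, 0.002], [0.022, 1.0, -0.0], [-0.002, -0.0, -1.0]]
force: [0.0, 0.9, -0.3]
gripper_width: 0.5
grip_force: 0.0
```

Emit:
move_arm(
  series=[
    [[50,0,0,-1,0],[50,0,0,-1,0],[50,0,0,-1,0],[50,0,0,-0.9,0],[50,0,0,0,0]],
  ],
)

```text
t: 2.8
tool_pos: [0.3533, 0.0582, 0.0492]
ee_rot: [[-1.0, 0.019, -0.004], [0.019, 1.0, 0.0], [0.004, 0.0, -1.0]]
force: [-1.3, 1.0, 0.2]
gripper_width: 0.497
grip_force: 0.0
```

Emit:
move_arm(
  series=[
    [[50,0.5,0,0,0],[50,0.5,-0.01,0,0],[50,0.5,-0.01,0,0],[50,0.5,-0.01,0,0],[50,0.5,-0.01,0,0]],
  ],
)

```text
t: 3.22
tool_pos: [0.4065, 0.057, 0.0518]
ee_rot: [[-1.0, 0.019, 0.001], [0.019, 1.0, 0.0], [-0.001, 0.0, -1.0]]
force: [-1.0, -0.1, 0.1]
gripper_width: 0.502
grip_force: 0.5
```

Emit:
move_arm(
  series=[
    [[50,0.5,-0.01,0,0],[50,0.5,-0.01,0,0],[50,0.5,-0.01,0,0],[50,0,0,0,0]],
  ],
)

```text
t: 3.55
tool_pos: [0.4376, 0.0562, 0.0514]
ee_rot: [[-1.0, 0.02, 0.002], [0.02, 1.0, -0.0], [-0.002, -0.0, -1.0]]
force: [-1.0, 0.4, 0.4]
gripper_width: 0.497
grip_force: 0.0
```

```bash
python3 - <<'E'
from h import *
f,s=grab('top','a.png')
for o in tops(f): print(o)
E
```

```text
(array([340.17575758, 173.68484848]), ((667.9090576171875, 5.945930480957031), (92.3846664428711, 118.85767364501953), 1.4977153539657593))
```

Emit:
move_arm(
  series=[
    [[50,0.5,-0.01,0,0],[50,0.5,-0.01,0,0],[50,0.5,-0.01,0,0],[50,0.5,-0.01,0,0],[50,0,0,0,0]],
  ],
)

```text
t: 4.02
tool_pos: [0.4776, 0.0554, 0.0514]
ee_rot: [[-1.0, 0.02, 0.002], [0.02, 1.0, -0.0], [-0.002, -0.0, -1.0]]
force: [-0.7, -0.8, 0.7]
gripper_width: 0.503
grip_force: 0.0
```

Emit:
move_arm(
  series=[
    [[50,-1,0,0,0],[50,-1,0,0,0],[50,-1,0,0,0],[50,-1,0,0,0],[50,-1,0,0,0]],
  ],
)

```text
t: 4.43
tool_pos: [0.3743, 0.0556, 0.0513]
ee_rot: [[-1.0, 0.02, 0.0], [0.02, 1.0, -0.0], [-0.0, -0.0, -1.0]]
force: [0.1, -0.0, 0.2]
gripper_width: 0.501
grip_force: 0.0
```

```bash
python3 - <<'E'
from h import *
f,s=grab('top','b.png')
for o in tops(f): print(o)
print(s['tool_pos'])
E
```

```text
(array([322.13475177, 226.67375887]), ((535.5545654296875, 46.75836944580078), (90.93399810791016, 88.29972839355469), 1.4914631843566895))
(array([340.01829268, 173.57317073]), ((667.91064453125, 5.962188720703125), (92.38719177246094, 118.83564758300781), 1.500610589981079))
[0.37434756 0.0556063  0.05129027]
```

View pics/b.png

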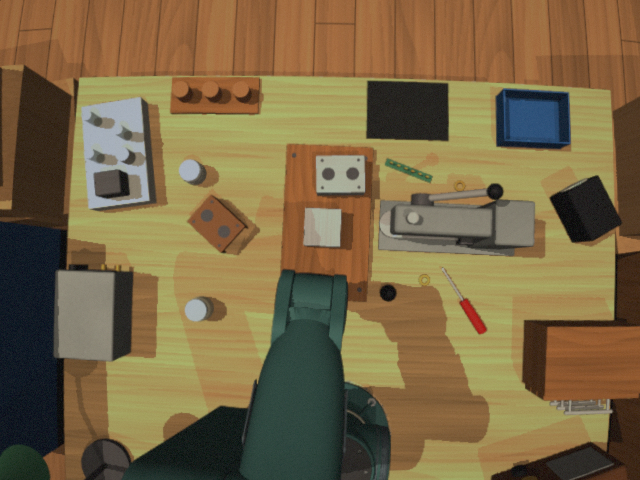

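Emit:
move_arm(
  series=[
    [[50,1,-0.3,0,0],[50,1,0,0,0],[50,1,0,0,0],[50,1,0,0,0],[50,0.4,0,0,0]],
  ],
)

```text
t: 4.9
tool_pos: [0.4659, 0.0494, 0.0514]
ee_rot: [[-1.0, 0.02, 0.002], [0.02, 1.0, -0.0], [-0.002, -0.0, -1.0]]
force: [-1.3, 0.4, -0.2]
gripper_width: 0.501
grip_force: 0.0
```

Emit:
move_arm(
  series=[
    [[50,0.4,0,0,0],[50,0.4,0,0,0],[50,0.4,0,0,0],[50,0.45,0,0,0],[50,0,0,0,0]],
  ],
)

```text
t: 5.32
tool_pos: [0.4976, 0.0495, 0.0514]
ee_rot: [[-1.0, 0.02, 0.001], [0.02, 1.0, -0.0], [-0.001, -0.0, -1.0]]
force: [-0.6, -0.4, 0.7]
gripper_width: 0.499
grip_force: 0.0
```

Emit:
move_arm(
  series=[
    [[50,0,0,0,0]],
  ],
)

```text
t: 5.4
tool_pos: [0.4963, 0.0496, 0.0513]
ee_rot: [[-1.0, 0.019, 0.0], [0.019, 1.0, -0.0], [-0.0, -0.0, -1.0]]
force: [-0.2, 0.4, 0.5]
gripper_width: 0.503
grip_force: 0.0
```

Emit:
move_arm(
  series=[
    [[50,-1,0,0,0],[50,-1,0,0,0],[50,-1,0.8,0,0],[50,-1,1,0,0],[50,-1,1,0,0]],
  ],
)

```text
t: 5.82
tool_pos: [0.3947, 0.1059, 0.0514]
ee_rot: [[-1.0, 0.021, 0.0], [0.021, 1.0, 0.0], [-0.0, 0.0, -1.0]]
force: [0.1, 0.8, 0.0]
gripper_width: 0.495
grip_force: 0.0
```

```bash
python3 - <<'E'
from h import *
f,s=grab('top')
for o in tops(f): print(o)
print(s['tool_pos'])
E
```

```text
(array([332.10218978, 194.50364964]), ((611.4072265625, 18.08340072631836), (143.98377990722656, 208.2567596435547), 89.01750183105469))
[0.39467335 0.10585862 0.0513712 ]
```

```bash
sed -i 's/(15,15)/(5,5)/' h.py; python3 - <<'E'
from h import *
f,s=grab('top')
for o in tops(f): print(o)
E
```

```text
(array([322.07042254, 218.83098592]), ((555.2111206054688, 47.29031753540039), (91.17070770263672, 88.33942413330078), 1.4871385097503662))
(array([340.37804878, 173.6402439 ]), ((667.9092407226562, 5.948081970214844), (92.38706970214844, 118.85755157470703), 1.494812250137329))
```

Emit:
move_arm(
  series=[
    [[100,0,1,0.3,0],[100,0,1,0.3,0],[100,1,0.8,0,0],[100,1,0,0,0],[100,1,0,0,0]],
  ],
)

```text
t: 6.33
tool_pos: [0.4568, 0.1623, 0.0636]
ee_rot: [[-1.0, 0.018, 0.001], [0.018, 1.0, 0.0], [-0.001, 0.0, -1.0]]
force: [-0.7, -0.3, -0.1]
gripper_width: 1.003
grip_force: 0.0
```

Emit:
move_arm(
  series=[
    [[100,1,0,-0.1,0],[100,1,0,-0.1,0],[100,1,0,0,0],[100,1,0,0,0],[100,0.9,0,0,0]],
  ],
)

```text
t: 6.75
tool_pos: [0.5553, 0.1612, 0.0593]
ee_rot: [[-1.0, 0.02, 0.0], [0.02, 1.0, -0.0], [-0.0, -0.0, -1.0]]
force: [-0.5, 0.5, -0.0]
gripper_width: 0.999
grip_force: 0.0
```

Emit:
move_arm(
  series=[
    [[100,0,0,0,0],[100,-0.01,-0.5,0,0],[100,-0.01,-0.5,0,0],[100,-0.01,-0.5,0,0],[100,-0.01,-0.5,0,0]],
  ],
)

```text
t: 7.17
tool_pos: [0.5525, 0.1204, 0.0594]
ee_rot: [[-1.0, 0.02, -0.0], [0.02, 1.0, 0.0], [0.0, 0.0, -1.0]]
force: [-0.2, 1.3, -0.5]
gripper_width: 1.0
grip_force: 0.8
```

Emit:
move_arm(
  series=[
    [[100,-0.01,-0.5,0,0],[100,-0.01,-0.5,0,0],[100,-0.01,-0.5,0,0],[100,-0.01,-0.5,0,0],[100,-0.01,-0.5,0,0]],
  ],
)

```text
t: 7.58
tool_pos: [0.5521, 0.0705, 0.0593]
ee_rot: [[-1.0, 0.02, -0.0], [0.02, 1.0, 0.0], [0.0, 0.0, -1.0]]
force: [0.2, 2.8, -0.4]
gripper_width: 1.001
grip_force: 0.9
```

```bash
python3 - <<'E'
from h import *
f,s=grab('top','d.png')
for o in tops(f,box=(135,310,270,385)): print(o)
print(s['tool_pos'],s['force'])
g,_=grab('side','d2.png')
E
```

```text
(array([355.84057971, 220.26086957]), ((554.2564697265625, -34.92790222167969), (82.71939086914062, 91.28370666503906), 88.67571258544922))
(array([343.06666667, 170.27878788]), ((667.9100341796875, 5.9524078369140625), (92.37788391113281, 118.8572998046875), 1.489004135131836))
[0.55213603 0.07053251 0.05930547] [ 0.16796302  2.75382604 -0.39813489]
```

View pics/d2.png

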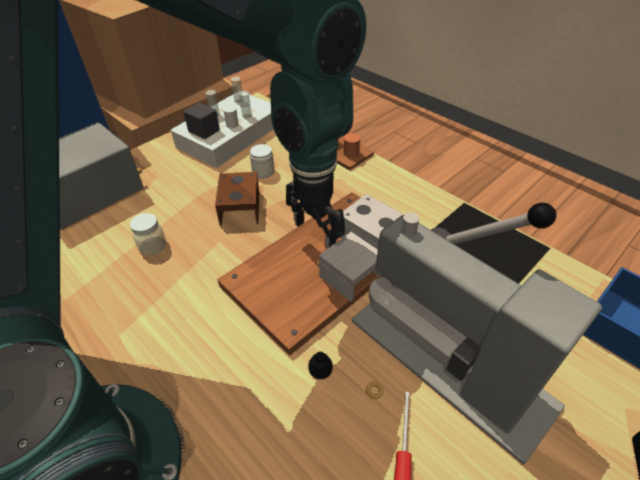

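Emit:
move_arm(
  series=[
    [[100,-0.01,-0.4,0,0],[100,-0.01,-0.4,0,0],[100,-0.01,-0.4,0,0],[100,-0.01,-0.4,0,0],[100,-0.01,-0.4,0,0]],
  ],
)

```text
t: 8.1
tool_pos: [0.5511, 0.0308, 0.0592]
ee_rot: [[-1.0, 0.019, -0.0], [0.019, 1.0, -0.0], [0.0, -0.0, -1.0]]
force: [-0.8, 0.5, -0.7]
gripper_width: 0.993
grip_force: 0.6
```

Emit:
move_arm(
  series=[
    [[100,-0.01,-0.4,0,0],[100,-0.01,-0.4,0,0],[100,-0.01,-0.4,0,0],[100,-0.01,-0.4,0,0],[100,-0.01,-0.4,0,0]],
  ],
)

```text
t: 8.52
tool_pos: [0.5502, -0.0092, 0.0592]
ee_rot: [[-1.0, 0.02, -0.0], [0.02, 1.0, -0.0], [0.0, -0.0, -1.0]]
force: [-0.9, 2.2, -1.0]
gripper_width: 0.999
grip_force: 0.7
```

Emit:
move_arm(
  series=[
    [[100,-0.01,-0.4,0,0],[100,-0.01,-0.4,0,0],[100,-0.01,-0.4,0,0],[100,0,0,0,0]],
  ],
)

```text
t: 8.85
tool_pos: [0.5497, -0.0339, 0.0593]
ee_rot: [[-1.0, 0.021, 0.0], [0.021, 1.0, -0.001], [-0.0, -0.001, -1.0]]
force: [-0.1, 0.3, -0.6]
gripper_width: 1.002
grip_force: 0.0
```

```bash
python3 - <<'E'
from h import *
f,s=grab('top','e.png')
print(s['tool_pos'],s['force'])
g,_=grab('side')
a=cv2.resize(g['image'][150:400,250:550],None,fx=2,fy=2);b=cv2.resize(f['image'][135:310,290:490],None,fx=2,fy=2)
o=np.zeros((500,1000,3),np.uint8);o[:,:600]=a;o[:350,600:]=b
cv2.imwrite('pics/e.png',cv2.resize(o[...,::-1],(800,400)))
E
```

```text
[ 0.54974771 -0.03394935  0.05933508] [-0.13077097  0.25040887 -0.61541881]
```

View pics/e.png

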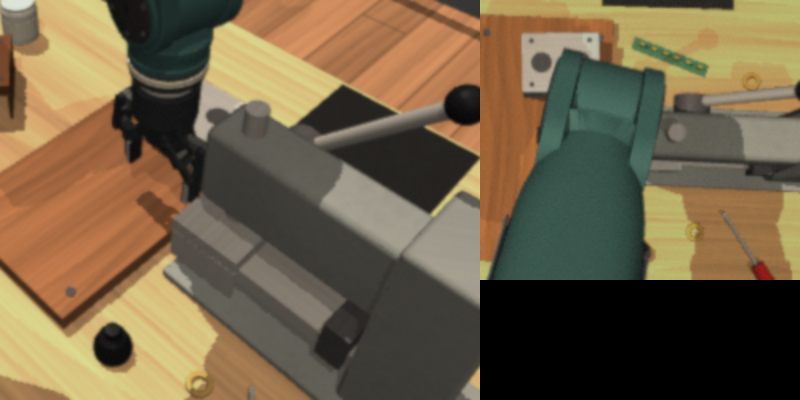

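Emit:
move_arm(
  series=[
    [[100,0,1,0,0],[100,0,1,1,0],[90,0.5,0,1,0],[80,1,0,1,0],[80,1,0,0.5,0]],
  ],
)

```text
t: 9.37
tool_pos: [0.6006, 0.0083, 0.1319]
ee_rot: [[-1.0, 0.019, 0.002], [0.019, 1.0, -0.0], [-0.002, -0.0, -1.0]]
force: [-0.2, -0.7, 0.1]
gripper_width: 0.799
grip_force: 0.0
```

Emit:
move_arm(
  series=[
    [[80,1,0,0,0],[80,1,0,0,0],[80,1,0,0,0],[80,1,0,0,0],[80,1,0,0,0]],
  ],
)

```text
t: 9.78
tool_pos: [0.7005, 0.0081, 0.1292]
ee_rot: [[-1.0, 0.019, -0.0], [0.019, 1.0, -0.0], [0.0, -0.0, -1.0]]
force: [-0.1, 0.5, 0.6]
gripper_width: 0.798
grip_force: 0.0
```

Emit:
move_arm(
  series=[
    [[80,1,0,0,0],[80,1,0,0,0],[80,0.3,0,0,0],[80,0,0,-0.5,0],[80,0,0,0,0]],
  ],
)

```text
t: 10.2
tool_pos: [0.7445, 0.0079, 0.1169]
ee_rot: [[-1.0, 0.019, -0.003], [0.019, 1.0, 0.0], [0.003, 0.0, -1.0]]
force: [-1.5, 0.3, -1.1]
gripper_width: 0.801
grip_force: 0.0
```

Emit:
move_arm(
  series=[
    [[80,0,0,-1,0],[80,0,0,-1,0],[80,0,0,-0.8,0],[80,0,0,-0.4,0],[80,0,0,0,0]],
  ],
)

```text
t: 10.62
tool_pos: [0.7438, 0.0078, 0.0536]
ee_rot: [[-1.0, 0.02, -0.003], [0.02, 1.0, 0.0], [0.003, 0.0, -1.0]]
force: [-0.5, -0.1, 0.6]
gripper_width: 0.796
grip_force: 0.0
```

Emit:
move_arm(
  series=[
    [[80,-0.5,0.01,0,0],[80,-0.5,0.01,0,0],[80,-0.5,0.01,0,0],[80,-0.5,0.01,0,0],[80,-0.5,0.01,0,0]],
  ],
)

```text
t: 11.03
tool_pos: [0.6956, 0.0086, 0.0567]
ee_rot: [[-1.0, 0.02, 0.002], [0.02, 1.0, -0.0], [-0.002, -0.0, -1.0]]
force: [2.0, -0.1, -1.3]
gripper_width: 0.797
grip_force: 1.0
```

Emit:
move_arm(
  series=[
    [[80,-0.5,0.01,0,0],[80,-0.5,0.01,0,0],[80,-0.5,0.01,0,0],[80,-0.5,0.01,0,0],[80,-0.5,0.01,0,0]],
  ],
)

```text
t: 11.45
tool_pos: [0.6456, 0.0096, 0.0567]
ee_rot: [[-1.0, 0.02, 0.002], [0.02, 1.0, -0.0], [-0.002, -0.0, -1.0]]
force: [2.1, 0.7, -1.3]
gripper_width: 0.8
grip_force: 1.0
```

Emit:
move_arm(
  series=[
    [[80,-0.5,0.01,0,0],[80,-0.5,0.01,0,0],[80,0,0,0,0],[80,1,0,0,0],[80,1,0,0,0]],
  ],
)

```text
t: 11.87
tool_pos: [0.6661, 0.01, 0.0568]
ee_rot: [[-1.0, 0.02, 0.001], [0.02, 1.0, -0.0], [-0.001, -0.0, -1.0]]
force: [0.4, 0.1, -0.2]
gripper_width: 0.8
grip_force: 0.0
```

```bash
python3 - <<'E'
from h import *
f,s=grab('top','f.png')
for o in tops(f,box=(135,310,270,378)): print(o)
print(s['tool_pos'],s['force'])
E
```

```text
[0.66606978 0.01002628 0.05684218] [ 0.37849865  0.13265069 -0.23541428]
```

View pics/f.png

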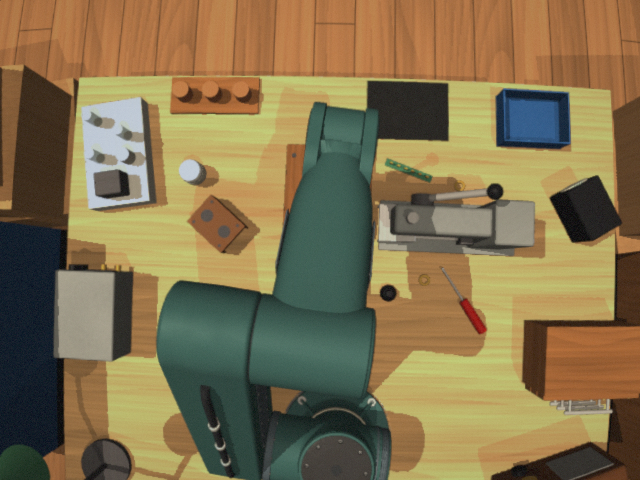

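Emit:
move_arm(
  series=[
    [[80,-1,0,0,0],[80,-0.8,0,0,0],[80,-0.35,0,0,0],[80,-0.35,0,0,0],[80,-0.25,0,0,0]],
  ],
)

```text
t: 12.33
tool_pos: [0.6112, 0.0099, 0.056]
ee_rot: [[-1.0, 0.02, 0.002], [0.02, 1.0, -0.0], [-0.002, -0.0, -1.0]]
force: [4.8, -1.0, 1.4]
gripper_width: 0.8
grip_force: 1.8
```

Emit:
move_arm(
  series=[
    [[80,0,0,0,0]],
  ],
)

```text
t: 12.42
tool_pos: [0.6105, 0.01, 0.0558]
ee_rot: [[-1.0, 0.02, 0.001], [0.02, 1.0, -0.0], [-0.001, -0.0, -1.0]]
force: [-0.1, -0.3, 0.3]
gripper_width: 0.803
grip_force: 0.0
```

Emit:
move_arm(
  series=[
    [[80,1,0,0,0],[80,1,0.5,0.15,0],[90,0,1,0,0],[100,0,1,0,0],[100,0,1,0,0]],
  ],
)

```text
t: 12.83
tool_pos: [0.6512, 0.0807, 0.0581]
ee_rot: [[-1.0, 0.02, -0.0], [0.02, 1.0, -0.0], [0.0, -0.0, -1.0]]
force: [-0.5, -0.5, 0.1]
gripper_width: 0.997
grip_force: 0.0
```

Emit:
move_arm(
  series=[
    [[100,0,1,0,0],[100,0,1,0,0],[100,0,1,0,0],[100,0,0.2,0,0],[100,0,0,0,0]],
  ],
)

```text
t: 13.25
tool_pos: [0.6507, 0.1451, 0.0581]
ee_rot: [[-1.0, 0.018, -0.0], [0.018, 1.0, -0.0], [0.0, -0.0, -1.0]]
force: [-0.3, 0.4, -0.1]
gripper_width: 1.003
grip_force: 0.0
```

Emit:
move_arm(
  series=[
    [[100,-1,0,0,0],[100,-1,0,0,0],[100,-1,0,0,0],[100,-1,0,0,0],[100,-0.7,0,0,0]],
  ],
)

```text
t: 13.67
tool_pos: [0.5552, 0.1429, 0.0583]
ee_rot: [[-1.0, 0.02, -0.001], [0.02, 1.0, -0.0], [0.001, -0.0, -1.0]]
force: [1.3, -0.1, -0.1]
gripper_width: 1.002
grip_force: 0.0
```

```bash
python3 - <<'E'
from h import *
f,s=grab('top','g.png')
for o in tops(f,box=(135,310,270,373)): print(o)
print(s['tool_pos'],s['force'])
E
```

```text
(array([337.09756098, 219.55487805]), ((553.5103149414062, 9.906597137451172), (117.76910400390625, 90.05474853515625), 89.19060516357422))
[0.55515494 0.14292665 0.05827416] [ 1.31600748 -0.14174777 -0.14117184]
```

View pics/g.png

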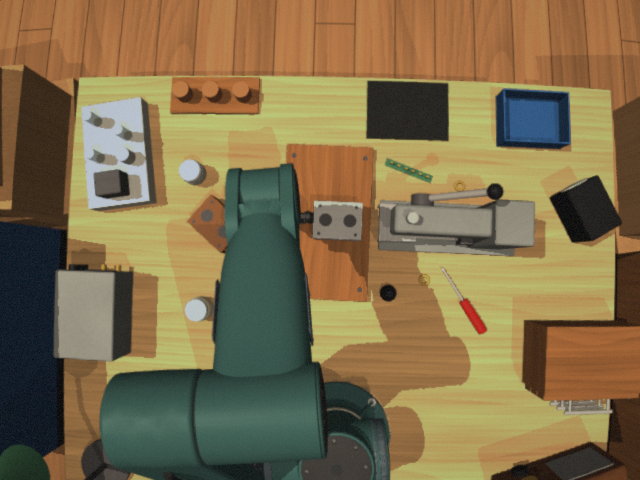

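Emit:
move_arm(
  series=[
    [[100,-0.1,-0.4,0,0],[100,-0.01,-0.4,0,0],[100,-0.01,-0.4,0,0],[100,-0.01,-0.4,0,0],[100,-0.01,-0.4,0,0]],
  ],
)

```text
t: 14.13
tool_pos: [0.5546, 0.103, 0.0584]
ee_rot: [[-1.0, 0.02, 0.001], [0.02, 1.0, 0.0], [-0.001, 0.0, -1.0]]
force: [-0.5, 4.9, 3.4]
gripper_width: 1.001
grip_force: 2.4
```

Emit:
move_arm(
  series=[
    [[100,-0.01,-0.4,0,0],[100,-0.01,-0.4,0,0],[100,-0.01,-0.4,0,0],[100,-0.01,-0.4,0,0],[100,-0.01,-0.4,0,0]],
  ],
)

```text
t: 14.55
tool_pos: [0.5529, 0.0634, 0.0583]
ee_rot: [[-1.0, 0.019, 0.0], [0.019, 1.0, 0.001], [-0.0, 0.001, -1.0]]
force: [0.1, 7.2, 4.7]
gripper_width: 0.999
grip_force: 3.4
```

Emit:
move_arm(
  series=[
    [[100,-0.01,-0.4,0,0],[100,-0.01,-0.4,0,0],[100,-0.01,-0.4,0,0],[100,-0.01,-0.4,0,0]],
  ],
)

```text
t: 14.88
tool_pos: [0.552, 0.0315, 0.0584]
ee_rot: [[-1.0, 0.019, 0.0], [0.019, 1.0, 0.001], [-0.0, 0.001, -1.0]]
force: [0.7, 7.2, 3.8]
gripper_width: 1.0
grip_force: 3.4
```

```bash
python3 - <<'E'
from h import *
g,s=grab('side');f,_=grab('top')
a=cv2.resize(g['image'][150:400,250:550],None,fx=2,fy=2);b=cv2.resize(f['image'][135:310,290:490],None,fx=2,fy=2)
o=np.zeros((500,1000,3),np.uint8);o[:,:600]=a;o[:350,600:]=b
cv2.imwrite('pics/i.png',cv2.resize(o[...,::-1],(800,400)))
print(s['tool_pos'],s['force'])
E
```

```text
[0.55204013 0.03149729 0.0583828 ] [0.70462172 7.16713383 3.7679505 ]
```

View pics/i.png

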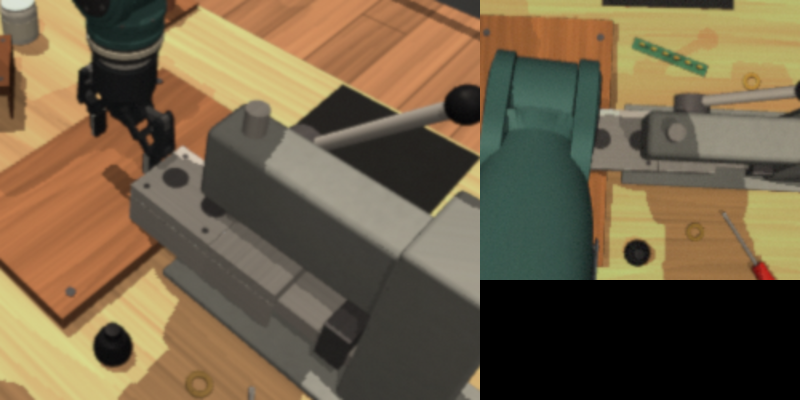

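Emit:
move_arm(
  series=[
    [[100,-0.01,-0.4,0,0],[100,-0.01,-0.4,0,0],[100,-0.01,-0.4,0,0],[100,-0.01,-0.4,0,0],[100,-0.01,-0.3,0,0]],
  ],
)

```text
t: 15.4
tool_pos: [0.5508, -0.0069, 0.0581]
ee_rot: [[-1.0, 0.02, -0.0], [0.02, 1.0, 0.0], [0.0, 0.0, -1.0]]
force: [0.7, 4.3, -2.1]
gripper_width: 0.999
grip_force: 2.0
```

Emit:
move_arm(
  series=[
    [[100,0,-0.15,0,0],[100,-0.01,-0.15,0,0],[100,0,-0.15,0,0],[100,-0.01,-0.15,0,0],[100,0,0,0,0]],
  ],
)

```text
t: 15.82
tool_pos: [0.5507, -0.0186, 0.0584]
ee_rot: [[-1.0, 0.02, 0.0], [0.02, 1.0, -0.001], [-0.0, -0.001, -1.0]]
force: [0.4, -0.1, 0.1]
gripper_width: 1.002
grip_force: 0.1
```

```bash
python3 - <<'E'
from h import *
g,s=grab('side')
cv2.imwrite('pics/j.png',cv2.resize(g['image'][250:390,310:490],None,fx=4,fy=4)[...,::-1])
print(s['tool_pos'],s['force'])
E
```

```text
[ 0.55068726 -0.01858518  0.05835324] [ 0.40710387 -0.10847139  0.07946777]
```

View pics/j.png

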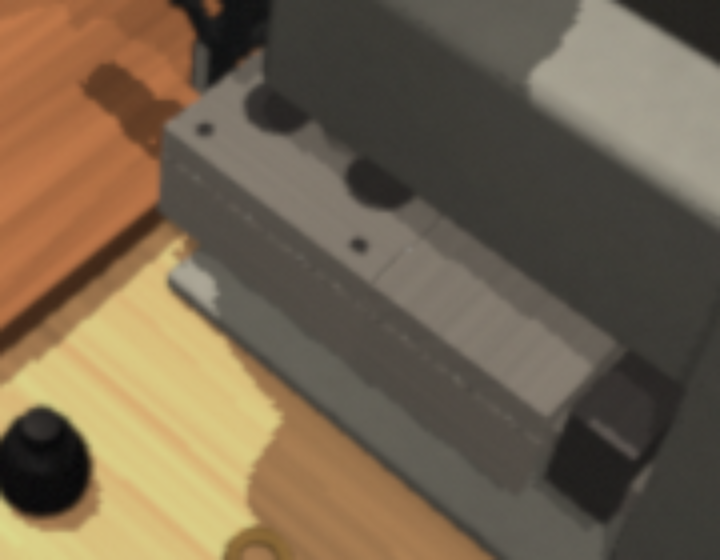

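The channels hang in line on the bar, and the seam between them (px 390,265) is closed. A gap of about 10–15 mm remains to the black back stop at (600,440), so I'll creep in.

Emit:
move_arm(
  series=[
    [[100,0,-0.06,0,0],[100,0,-0.06,0,0],[100,0,-0.06,0,0],[100,0,-0.06,0,0],[100,0,-0.06,0,0]],
  ],
)

```text
t: 16.28
tool_pos: [0.5508, -0.0236, 0.0585]
ee_rot: [[-1.0, 0.019, 0.0], [0.019, 1.0, 0.001], [-0.0, 0.001, -1.0]]
force: [-0.3, 5.9, 1.3]
gripper_width: 1.0
grip_force: 2.9
```

Emit:
move_arm(
  series=[
    [[100,0,-0.06,0,0],[100,0,-0.06,0,0]],
  ],
)

```text
t: 16.45
tool_pos: [0.5508, -0.0256, 0.0585]
ee_rot: [[-1.0, 0.019, 0.001], [0.019, 1.0, 0.002], [-0.001, 0.002, -1.0]]
force: [0.4, 17.8, 5.2]
gripper_width: 1.003
grip_force: 9.0
```

Emit:
move_arm(
  series=[
    [[100,0,0,0,0],[100,0,0,0,0]],
  ],
)

```text
t: 16.62
tool_pos: [0.5508, -0.0254, 0.0585]
ee_rot: [[-1.0, 0.019, 0.001], [0.019, 1.0, 0.002], [-0.001, 0.002, -1.0]]
force: [0.7, 9.4, 2.5]
gripper_width: 1.0
grip_force: 5.0
```

Emit:
move_arm(
  series=[
    [[100,0,0.2,0,0],[100,0,0.5,0,0],[100,0,1,0,0],[100,0,1,0,0],[100,0,1,0,0]],
  ],
)

```text
t: 17.03
tool_pos: [0.5506, 0.0487, 0.0583]
ee_rot: [[-1.0, 0.02, 0.0], [0.02, 1.0, -0.001], [-0.0, -0.001, -1.0]]
force: [0.4, -0.0, 0.2]
gripper_width: 0.997
grip_force: 0.0
```

Emit:
move_arm(
  series=[
    [[100,0,1,0,0],[100,0,1,0.5,0],[100,0,1,1,0],[100,0,0,1,0],[100,0,0,0,0]],
  ],
)

```text
t: 17.45
tool_pos: [0.552, 0.1092, 0.1115]
ee_rot: [[-1.0, 0.018, 0.005], [0.018, 1.0, -0.0], [-0.005, -0.0, -1.0]]
force: [0.2, 0.5, 0.6]
gripper_width: 1.0
grip_force: 0.0
```

```bash
python3 - <<'E'
from h import *
g,s=grab('side');f,_=grab('top')
a=cv2.resize(g['image'][240:390,310:490],(600,500));b=cv2.resize(f['image'][180:260,340:460],(600,400))
o=np.zeros((500,1200,3),np.uint8);o[:,:600]=a;o[:400,600:]=b
cv2.imwrite('pics/k.png',cv2.resize(o[...,::-1],(800,333)))
print(s['tool_pos'],s['force'])
E
```

```text
[0.55199311 0.10918295 0.11153476] [0.18283122 0.54983312 0.61196547]
```

View pics/k.png

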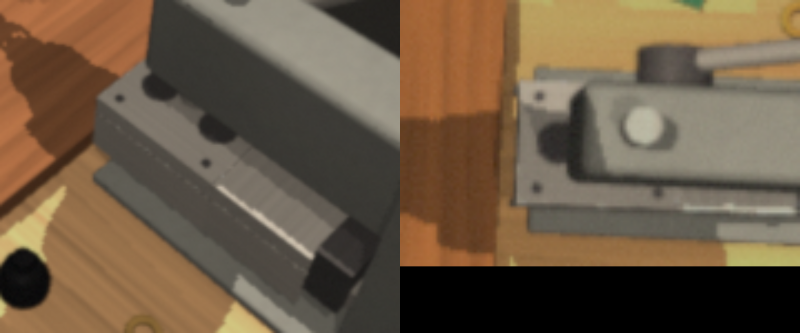

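The seam is closed, and the short channel sits against the stop. Both channels look level and square, and the gripper is clear. I'm handing in.

```bash
python3 -c "
from workcell import env
print(env.sign_off())"
```

```text
the job is handed in; nothing more can be done
None
```

I handed the job in at about 17.5 s: both channels hang on the bar, the short one against the back stop and the long one tight behind it, with a peak push reading of about 18 N; the hand-in returned no verdict, and I viewed 12 pictures, two over the limit of 10.

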